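# Hold a machined bracket home in the corner fixture

## Robot

A 6-joint arm with a two-finger parallel gripper is mounted at the origin on the work surface. World frame = base frame: x ahead of the robot, y to its left, z up, the work surface at z = 0. Lengths are in m, angles in rad, forces in N, time in s.
With the tool pointing down it reaches from about 0.4 to 0.825 m from the base axis. Payload 7 kg.
Tool frame: the origin (TCP) lies midway between the tips of the shut fingers; the grasp point (between the pads) lies 19 mm behind it (grip_point_offset is the distance from the TCP to the grasp point, in m); z points along the fingers, y is the line along which they close (so a half turn about z gives the same grasp; the last joint's range is limited). The gripper opens to 88 mm and grips with 3 to 60 N. Pads are 19 mm wide; open, the fingers measure 130 mm over their backs; the gripper's body (78 mm by 193 mm) begins 47 mm behind the grasp point.
Start: joints at [1.434, 0.359, 0.012, 0, -1.224, -0.288], TCP at [0.278, 0.615, 0.227] pointing down, gripper open.
Joint ranges: [-3.07, 3.07], [-1.43, 2.12], [-1.02, 1.25], [-3.03, 1.67], [-3.05, -0], [-3.03, 3.03]. Speed limits (rad/s): [2.39, 2.39, 3.01, 3.14, 3.14, 3.14].

## Interface

Orientations are given as [roll, pitch, yaw] about the fixed x, y, z axes, in that order (R = Rz(yaw) Ry(pitch) Rx(roll)).
In Python, from station import get_state, grab_frame, camera_params, job_done, grip_point_offset gives the robot as it stands.
- The arm moves only by the shell command python3 -m creep 'ROWS' [FORCE]. ROWS is JSON, a list that holds one entry, the list of rows, each a list of 7 numbers: the finger opening in cm, from 0 to 8.76, then the shift along the tool's x, y, z in cm, then the turn, a rotation vector about the tool's x, y, z in rad. In form: [[[fingers, tx, ty, tz, wx, wy, wz], ...]]. A call has 1 to 20 rows; each row is the pose to reach, as a shift and turn from the pose commanded when the call began, along the tool's axes at that moment; what a row does not reach only later rows make up. A row lasts 1/8 s, in which the tool goes at most 62.5 mm and 10.7 degrees, less where a joint would pass 70% of its speed; a pose out of reach is approached as far as the arm can. A call with a gripper value outside its range is refused whole. The fingers move at their own pace and stop on an object; FORCE is the grip in N (left out, the last holds). Time passes only in rows, so rows that repeat a pose let the fingers close. It gives the time, the measured TCP pose, the force, the opening and the grip force at its end, in the units of the state.
- get_state(): the state, without advancing time (a new reading comes with each control period).
- grab_frame(name): name is "side" or "top" or "wrist"; returns the picture (480x640x3 uint8, blue, green, red); there is no depth.
- camera_params(name): a dict with "vertical_fov" (degrees; the focal length in pixels is half the picture's height over the tangent of half this angle, whatever the lens; pixels are square), "cx", "cy" (the principal point, pixels), "view" (4x4, takes a point from world to camera coordinates). Camera axes: x right, y down, z forward; pixel columns grow to the right and rows downward; lengths in m; the calibration is good to about 2 mm. A picture is of the moment at which its call begins: read the wrist's pose just before it. camera_params takes no time and is no camera call; for the wrist camera it gives the pose at the moment of the call.
- job_done(): hands the job in; it is judged then, once.
The state is a dict: "t": time; "q": joint angles; "qd": joint speeds; "joint_efforts": joint torques, N m; "eef_pos": TCP position; "ee_rot": TCP orientation; "force": force on the tool from outside, world axes, zero at the start; "moment": the same for the moment, N m; "width": finger opening in m; "gripper_force": force on a finger pad.
Only numpy, scipy, OpenCV 4.12 (cv2) and the standard library are available. Lean on these libraries where they do the work, as an engineer would, in place of code of your own. Each camera call takes 0.05 s, during which the arm holds its last target. There are 200 camera calls.

## Task

Pick up the aluminium angle bracket by its upright wall and set its foot flat on the bed of the corner fixture, the back of the wall squarely against the long red fence and one end against the short yellow fence. Press it firmly into the corner so that it touches both fences at once, and finish still gripping it and pressing it there: do not let go. Leave the other parts and tools on the bench where they are.

Things in the scene. Friction and masses are not known exactly. Their poses are not given: they have to be found in the camera images.
- bracket: Silver aluminium angle bracket (L section), about 0.28 kg, in one of three places on the bench. Foot 60 (x) x 80 (y) x 12 mm; wall 12 mm thick along y on the foot's +x edge (x +18 to +30 mm, full 80 mm long), top 60 mm above the underside. Origin: centre of the foot's underside, z up. Back of the wall: its +x face. Tips gripping the wall 20 mm or more above the underside clear foot and fences.
- heel (a point): Point on the bracket: the bottom corner where the back of the wall, the +y end and the underside meet (+30, +40, 0 mm from the bracket's origin; same axes); the +y end goes to the short fence. Home, it lies on point corner.
- fixture: Corner fixture, fixed to the bench: dark steel bed 150 (x) x 180 (y) x 20 mm high with two low fences on top. Origin: centre of its underside, z up. Long red fence along its +x edge, short yellow fence along its +y edge. All rigid, ground and oiled: metal slides easily on it (friction about 0.25).
- corner (a point): Point on the bed's top (20 mm above the bench) where the planes of the two fences' inner faces meet: +60, +75, +20 mm from the fixture's origin, fixture axes. The bracket goes to the -x, -y side of it, with its axes along the fixture's.
- long_fence: Red bar 15 (x) x 180 (y) x 14 mm high, on the bed, rigid. Origin: centre of its underside, 20 mm above the bench; axes as the fixture's. Its inner face is 7.5 mm towards -x.
- short_fence: Yellow bar 70 (x) x 15 (y) x 14 mm high, on the bed, rigid; 6 mm gap to the long fence. Origin: centre of its underside, 20 mm above the bench; axes as the fixture's. Its inner face is 7.5 mm towards -y.
- brass_bracket: Bystander: brass bracket of the same shape and size, yellow metal. Leave it. Same frame as the bracket.
- vee_block: Bystander: dark steel block with a slot on top, 60 (x) x 80 (y) x 50 mm. Leave it. Origin: centre of its underside.
- file_a: Bystander: hand file with wooden handle, about 325 mm long, lying along x on the matted wooden stand at the right.
- file_b: Bystander: a second such file on the stand.
- hammer: Bystander: hammer lying at the back of the bench.
- oil_bottle: Bystander: upright oil bottle, 60 mm across, 150 mm high, at the back of the bench.
Mind the look-alikes: they are no part of the job. Of the things like the bracket, leave any that is brown, purple or turquoise; of the rest the larger one is meant.

How it is judged:
On the way:
1. the bracket is gripped and lifted off the bench (height (world z) of bracket above 0.021 m and contact force between the fingers and bracket above 2 N), for 0.1 s.
At the end, for the whole second after the job is handed in: Through the last second the bracket is gripped (over 2 N), at rest, pressing on both the red and the yellow fence (over 1.5 N each), its heel within 3 mm of the corner point along each axis, flat on the bed (tilt under 0.04 rad) and square to the fences (within 0.04 rad) (contact force between bracket and long_fence above 1.5 N and contact force between bracket and short_fence above 1.5 N and x of heel in the frame of corner between -0.003 and 0.003 m and y of heel in the frame of corner between -0.003 and 0.003 m and z of heel in the frame of corner between -0.003 and 0.003 m and angle between bracket's own z axis and vertical below 0.04 rad and angle between the y axis of bracket and the y axis of fixture, either way round below 0.04 rad and contact force between the fingers and bracket above 2 N and linear speed of bracket below 0.01 m/s); the arm keeps its last pose, push and grip.
It fails at once if another part or tool on the bench was shifted by more than 20 mm (distance of any of brass_bracket, vee_block, file_a, file_b, hammer, oil_bottle from where it was at the start of the episode above 0.02 m).
It also fails if it takes over 45 s, if anything falls off the work surface, if the arm or the gripper's body presses on something with over 40 N, if the wrist force passes 120 N, or if a joint passes its speed limit or range.

## Working session

There is one attempt and no reset: what is moved stays moved. The work goes in short steps, Python scripts to look and compute and a shell command to move; the robot and the scene stay as the last step left them, time stands still between calls to the robot, and variables do not carry over. Pictures are saved under pics/ and viewed, at most 10 in all, crops included, and the job is handed in when it is done.

```bash
ls; mkdir -p pics
python3 - <<'E'
from station import *
import cv2,numpy as np
s=get_state();print({k:np.round(v,3).tolist() for k,v in s.items()},grip_point_offset)
for n in("top","side"):
    f=grab_frame(n);cv2.imwrite(f"pics/{n}0.png",f);p=camera_params(n);print(n,p["vertical_fov"],p["cx"],p["cy"],np.round(p["view"],3).tolist(), p.keys())
E
```

```text
pics
{'t': 0.0, 'q': [1.434, 0.359, 0.011, -0.0, -1.224, -0.288], 'qd': [0.001, -0.0, 0.001, -0.001, -0.0, 0.001], 'joint_efforts': [-0.001, -58.272, 29.305, 6.997, 0.007, -0.0], 'eef_pos': [0.278, 0.615, 0.226], 'ee_rot': [3.14, -0.0, -0.425], 'force': [-0.207, 0.232, -0.055], 'moment': [0.016, -0.013, -0.0], 'gripper_force': 0.0, 'width': 0.088} 0.0188
top 57.69513403224653 320.79596503493036 233.06818182049338 [[-0.005, -1.0, -0.002, -0.123], [-0.986, 0.006, -0.169, 0.552], [0.169, 0.002, -0.986, 0.917], [0.0, 0.0, 0.0, 1.0]] dict_keys(['vertical_fov', 'cx', 'cy', 'view'])
side 55.80667586391923 315.38172934566484 242.95835002859695 [[0.899, -0.439, 0.018, -0.553], [-0.324, -0.69, -0.648, 0.163], [0.296, 0.576, -0.762, 1.11], [0.0, 0.0, 0.0, 1.0]] dict_keys(['vertical_fov', 'cx', 'cy', 'view'])
```

View pics/top0.png

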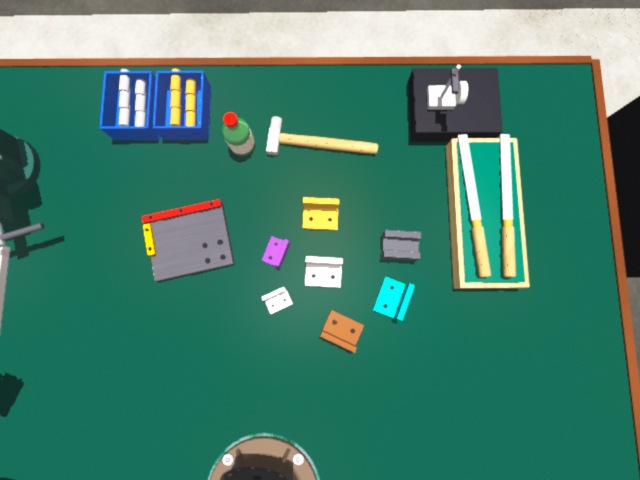

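View pics/side0.png

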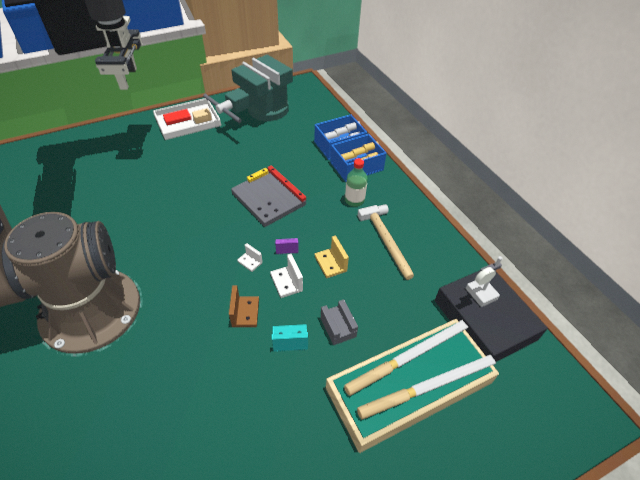

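The silver candidates are the large bracket at top (323,271) / side (287,276) and a small one at top (277,300) / side (250,257). The others are brass (320,213), brown (342,331), purple (275,251) and turquoise (394,298). The large silver one fits, being the larger of those whose colour isn't excluded and aluminium rather than brass. The fixture is at top (188,240), with its corner near (152,222). I'll confirm with a crop.

```bash
cat > h.py <<'E'
import cv2,numpy as np
from station import *
def ray(n,uv,p=None):
    p=p or camera_params(n);V=np.array(p["view"]);R,t=V[:3,:3],V[:3,3]
    f=240/np.tan(np.radians(p["vertical_fov"])/2)
    d=R.T@np.array([(uv[0]-p["cx"])/f,(uv[1]-p["cy"])/f,1.]);return -R.T@t,d
def plane(n,uv,z,p=None):
    o,d=ray(n,uv,p);return o+d*(z-o[2])/d[2]
def proj(n,X,p=None):
    p=p or camera_params(n);V=np.array(p["view"]);c=V[:3,:3]@X+V[:3,3]
    f=240/np.tan(np.radians(p["vertical_fov"])/2);return c[:2]/c[2]*f+[p["cx"],p["cy"]]
def comp(m,uv=None):
    n,l,s,c=cv2.connectedComponentsWithStats(m.astype(np.uint8))
    i=1+(np.argmax(s[1:,4]) if uv is None else np.argmin(np.hypot(*(c[1:]-uv).T)+1e3*(s[1:,4]<30)))
    return (l==i).astype(np.uint8)
def quad(m): return cv2.boxPoints(cv2.minAreaRect(cv2.findContours(m,0,1)[0][0]))
E
python3 - <<'E'
from h import *
t=cv2.imread("pics/top0.png");s=cv2.imread("pics/side0.png")
for n,im,uv in(("top",t,(323,271)),("side",s,(287,276))):
    h=cv2.cvtColor(im,cv2.COLOR_BGR2HSV);H,S,V=cv2.split(h)
    for name,m,c in(("silver",(S<50)&(V>130),uv),("red",((H<6)|(H>174))&(S>180)&(V>100),(182,210) if n=="top" else (287,184)),("yel",(H>20)&(H<32)&(S>180)&(V>130),(149,239) if n=="top" else (258,174))):
        k=comp(m,c);q=quad(k);z={"silver":.06,"red":.034,"yel":.034}[name]
        print(n,name,k.sum(),q.round(1).tolist(),[plane(n,x,z)[:2].round(4).tolist() for x in q])
a=cv2.resize(t[190:320,130:360],None,fx=3.4,fy=3.4,interpolation=cv2.INTER_CUBIC)
cv2.imwrite("pics/c1.png",a)
b=cv2.resize(s[150:310,220:360],None,fx=3.7,fy=3.7,interpolation=cv2.INTER_CUBIC);cv2.imwrite("pics/c2.png",b)
E
```

```text
top silver 1133 [[303.3999938964844, 285.8999938964844], [305.1000061035156, 254.89999389648438], [342.29998779296875, 257.0], [340.6000061035156, 287.8999938964844]] [[0.4351, -0.0879], [0.5017, -0.0915], [0.4968, -0.172], [0.4303, -0.1674]]
top red 543 [[140.89999389648438, 216.0], [219.5, 198.60000610351562], [221.0, 205.6999969482422], [142.5, 223.10000610351562]] [[0.5953, 0.2807], [0.6348, 0.1045], [0.6182, 0.1003], [0.5789, 0.2761]]
top yel 249 [[142.1999969482422, 224.3000030517578], [150.3000030517578, 222.89999389648438], [155.5, 254.1999969482422], [147.39999389648438, 255.60000610351562]] [[0.5762, 0.2765], [0.5792, 0.2584], [0.5081, 0.2425], [0.5052, 0.2604]]
side silver 839 [[265.70001220703125, 263.3999938964844], [291.79998779296875, 252.1999969482422], [307.29998779296875, 288.29998779296875], [281.20001220703125, 299.5]] [[0.4293, -0.096], [0.5032, -0.0908], [0.4911, -0.2088], [0.422, -0.2114]]
side red 211 [[267.20001220703125, 168.89999389648438], [270.6000061035156, 165.1999969482422], [305.6000061035156, 197.3000030517578], [302.20001220703125, 200.89999389648438]] [[0.5787, 0.2666], [0.5948, 0.2785], [0.6328, 0.1015], [0.6174, 0.0918]]
side yel 97 [[246.6999969482422, 177.1999969482422], [266.1000061035156, 168.10000610351562], [268.20001220703125, 172.5], [248.6999969482422, 181.60000610351562]] [[0.5074, 0.2568], [0.5769, 0.2712], [0.5749, 0.2494], [0.5061, 0.2356]]
```

View pics/c1.png

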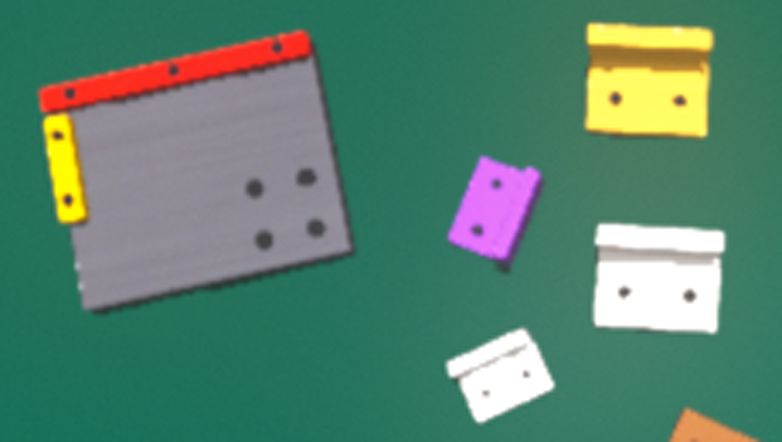

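View pics/c2.png

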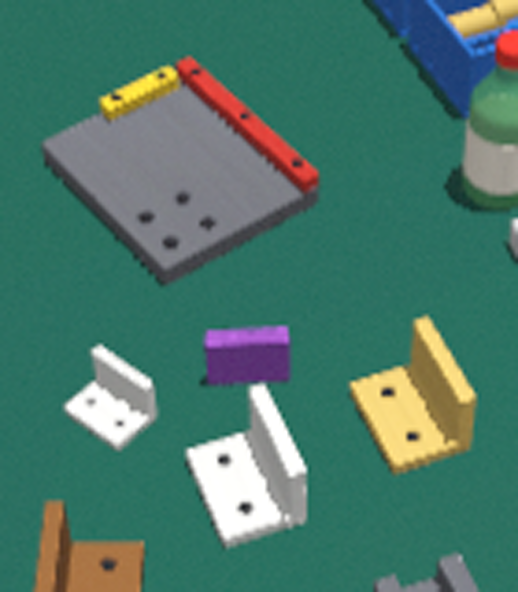

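The crop confirms the large silver bracket, with its wall on the far (+x) side, yaw about -0.06 and wall centre about (0.493, -0.131). The fixture corner is at about (0.584, 0.262) with yaw 0.22. I'll move above the bracket.

```bash
python3 -m creep '[[[4,50.3,59.1,2.7,0,0,1.207],[4,50.3,59.1,2.7,0,0,1.207],[4,50.3,59.1,2.7,0,0,1.207],[4,50.3,59.1,2.7,0,0,1.207],[4,50.3,59.1,2.7,0,0,1.207],[4,50.3,59.1,2.7,0,0,1.207],[4,50.3,59.1,2.7,0,0,1.207],[4,50.3,59.1,2.7,0,0,1.207],[4,50.3,59.1,2.7,0,0,1.207],[4,50.3,59.1,2.7,0,0,1.207],[4,50.3,59.1,2.7,0,0,1.207],[4,50.3,59.1,2.7,0,0,1.207],[4,50.3,59.1,2.7,0,0,1.207],[4,50.3,59.1,2.7,0,0,1.207],[4,50.3,59.1,2.7,0,0,1.207],[4,50.3,59.1,2.7,0,0,1.207],[4,50.3,59.1,2.7,0,0,1.207],[4,50.3,59.1,2.7,0,0,1.207]]]' 25
python3 - <<'E'
from h import *
p=camera_params("wrist");f=grab_frame("wrist");cv2.imwrite("pics/w1.png",f)
print(get_state()["q"],get_state()["ee_rot"])
print("cam",ray("wrist",(320,240),p))
for a in [(.5017,-.0915,.06),(.4968,-.172,.06)]: print(proj("wrist",np.array(a),p))
print("bottle",plane("top",(231,120),.15))
E
```

```text
t: 2.35
eef_pos: [0.493, -0.1302, 0.1998]
ee_rot: [-3.141, 0.0, -1.631]
force: [-0.1, -0.6, 0.5]
width: 0.0395
gripper_force: 0.0
[ 1.27123855e-01  1.06290997e-01 -3.86259571e-01 -2.74185829e-05
 -1.07789923e+00 -1.87285784e-01] [-3.14125668e+00  8.82577847e-05 -1.63097121e+00]
cam (array([ 0.48884103, -0.20153763,  0.3572421 ]), array([-0.00945518,  0.25465655, -0.96737905]))
[301.28471865 282.16158253]
[300.74999655 173.67242656]
bottle [0.77197469 0.05842048 0.15      ]
```

View pics/w1.png

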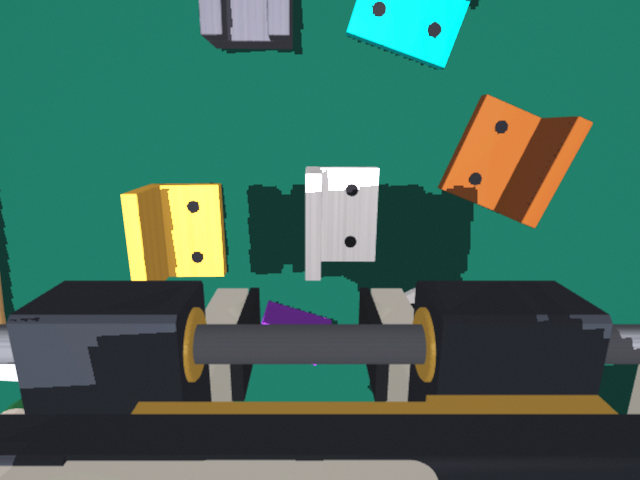

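The wrist view shows the wall top between columns 305–321, rows 168–280, with the brass bracket at left and brown at right. The fingers straddle the wall. Next I'll measure the wall edges here.

Run:
```python
from h import *
p=camera_params("wrist")
f=cv2.imread("pics/w1.png");g=cv2.cvtColor(f,6).astype(int)
for r in(180,200,220,240,260,275): 
    print(r,g[r,298:334:1].tolist())
for uv in [(304.8,168),(304.8,280),(321,168),(321,280)]: print(uv,plane("wrist",uv,.06,p).round(4))
print(g[160:176,312].tolist(),g[272:290,312].tolist())
```

```text
180 [96, 97, 97, 96, 96, 97, 112, 252, 255, 255, 255, 255, 255, 255, 255, 255, 255, 255, 255, 255, 255, 255, 255, 254, 211, 202, 199, 198, 203, 203, 254, 255, 255, 255, 255, 255]
200 [43, 46, 44, 44, 44, 45, 71, 148, 195, 200, 199, 194, 194, 198, 201, 202, 203, 201, 199, 196, 195, 194, 191, 188, 194, 200, 197, 199, 201, 200, 197, 195, 197, 197, 195, 196]
220 [43, 45, 44, 44, 44, 43, 71, 148, 196, 198, 195, 192, 193, 197, 199, 201, 202, 200, 197, 194, 192, 194, 192, 193, 200, 197, 195, 197, 197, 197, 194, 195, 195, 193, 193, 196]
240 [43, 44, 46, 45, 43, 43, 72, 149, 194, 195, 193, 191, 192, 196, 198, 199, 199, 197, 193, 193, 192, 193, 189, 191, 200, 197, 195, 196, 193, 191, 191, 192, 192, 191, 191, 195]
260 [43, 44, 43, 45, 43, 44, 71, 147, 191, 192, 189, 188, 189, 193, 197, 197, 198, 195, 193, 192, 191, 191, 184, 184, 196, 194, 192, 193, 190, 188, 189, 190, 187, 187, 191, 194]
275 [96, 99, 97, 97, 96, 97, 113, 158, 186, 189, 187, 188, 188, 191, 194, 195, 194, 193, 192, 191, 190, 190, 160, 78, 43, 44, 45, 45, 43, 44, 44, 45, 44, 45, 45, 44]
(304.8, 168) [ 0.4937 -0.1759  0.06  ]
(304.8, 280) [ 0.499  -0.0932  0.06  ]
(321, 168) [ 0.4824 -0.1752  0.06  ]
(321, 280) [ 0.4868 -0.0925  0.06  ]
[96, 98, 98, 96, 97, 97, 150, 179, 176, 175, 175, 171, 173, 248, 255, 255] [195, 194, 193, 194, 193, 196, 193, 193, 158, 106, 96, 97, 97, 97, 98, 97, 97, 98]
```

```bash
python3 -m creep '[[[4,0.15,0.15,5,0,0,0],[4,0.15,0.15,10,0,0,0],[4,0.15,0.15,14,0,0,0],[4,0.15,0.15,16.5,0,0,0],[4,0.15,0.15,17.6,0,0,0],[4,0.15,0.15,17.6,0,0,0],[0,0.15,0.15,17.6,0,0,0],[0,0.15,0.15,17.6,0,0,0],[0,0.15,0.15,17.6,0,0,0],[0,0.15,0.15,17.6,0,0,0],[0,0.15,0.15,17.6,0,0,0],[0,0.15,0.15,17.6,0,0,0]]]' 40
```

```text
t: 3.9
eef_pos: [0.4913, -0.1322, 0.024]
ee_rot: [-3.142, -0.0, -1.632]
force: [-1.4, 1.1, 6.8]
width: 0.0119
gripper_force: 40.0
```

```bash
python3 -m creep '[[[0,0,0,-3,0,0,0],[0,0,0,-8,0,0,0],[0,0,0,-14,0,0,0],[0,0,0,-17.6,0,0,0],[0,-4,-0.8,-17.6,0,0,-0.05],[0,-9,-1.8,-17.6,0,0,-0.1],[0,-14,-2.8,-17.6,0,0,-0.15],[0,-19,-3.8,-17.6,0,0,-0.2],[0,-24,-4.8,-17.6,0,0,-0.25],[0,-29,-5.6,-17.6,0,0,-0.281],[0,-32.5,-6.2,-17.6,0,0,-0.281],[0,-34.1,-6.4,-17.6,0,0,-0.281],[0,-34.1,-6.4,-17.6,0,0,-0.281],[0,-34.1,-6.4,-17.6,0,0,-0.281]]]'
python3 - <<'E'
from h import *
f=grab_frame("top");cv2.imwrite("pics/t2.png",f);s=grab_frame("side");cv2.imwrite("pics/s2.png",s);p=camera_params("wrist");w=grab_frame("wrist")
cv2.imwrite("pics/w2.png",w)
H,S,V=cv2.split(cv2.cvtColor(w,cv2.COLOR_BGR2HSV))
print(get_state()["eef_pos"],get_state()["force"])
E
```

```text
t: 5.65
eef_pos: [0.5756, 0.2034, 0.1993]
ee_rot: [3.141, -0.0, -1.351]
force: [0.4, -0.9, -3.0]
width: 0.0119
gripper_force: 40.0
[0.57588591 0.20327623 0.19974907] [ 0.04359564 -0.01174404 -2.80250926]
```

View pics/w2.png

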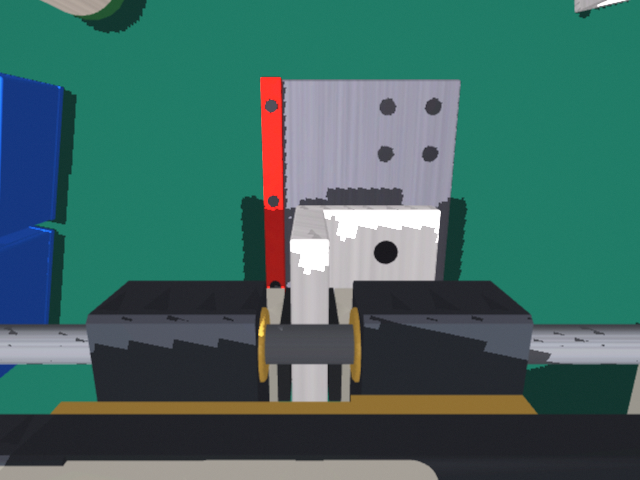

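The wrist view shows the red fence at columns 261–285, rows 78–288, and the bracket's wall top with its far edge at row 238, square to the fence. I'll measure the fence line and the bracket's position in the hand.

Run:
```python
from h import *
p=camera_params("wrist");s=get_state();w=cv2.imread("pics/w2.png");H,S,V=cv2.split(cv2.cvtColor(w,cv2.COLOR_BGR2HSV))
m=((H<6)|(H>174))&(S>180)&(V>80)
L=[];Rr=[]
for r in range(85,275,5):
    c=np.where(m[r,240:300])[0]+240
    L.append(plane("wrist",(c[0]-.5,r),.034,p)[:2]);Rr.append(plane("wrist",(c[-1]+.5,r),.034,p)[:2])
for n,P in(("outer",L),("innerish",Rr)):
    P=np.array(P);k=np.polyfit(P[:,1],P[:,0],1);print(n,"yaw",np.arctan(-k[0]),"x at y=.1893",np.polyval(k,.1893))
rr=np.where(m[:,268])[0];print("far end",plane("wrist",(268,rr[0]-.5),.034,p))
zt=s["eef_pos"][2]+.036
A,B,C=[plane("wrist",u,zt,p) for u in((290.5,238),(328.5,238),(290.5,275))];print("wall far end",A,B,C)
th=s["ee_rot"][2]+np.pi/2;ex=np.array([np.cos(th),np.sin(th)]);ey=np.array([-ex[1],ex[0]])
for X in(A,B,C):
    d=X[:2]-s["eef_pos"][:2];print("in hand",d@ex,d@ey)
```

```text
outer yaw 0.21943512861928435 x at y=.1893 0.6152360931807468
innerish yaw 0.21711752701085393 x at y=.1893 0.5999580897502289
far end [0.62832822 0.10425168 0.034     ]
wall far end [0.59012137 0.16524867 0.23574907] [0.57907553 0.16279565 0.23574907] [0.58772906 0.17665278 0.23574907]
in hand 0.005637350966243742 -0.04021149689613266
in hand -0.005677595180555011 -0.04020716847357956
in hand 0.005778742142673782 -0.028560016011976545
```

```bash
python3 -m creep '[[[0,0,0,4,0,0,0],[0,0,0,9,0,0,0],[0,0,0,13,0,0,0],[0,0,0,14.8,0,0,0],[0,0,0,15.3,0,0,0],[0,0,0,15.5,0,0,0],[0,0,0,15.6,0,0,0],[0,0,0,15.6,0,0,0]]]' 60
```

```text
t: 6.8
eef_pos: [0.5764, 0.2045, 0.0444]
ee_rot: [-3.14, 0.001, -1.351]
force: [0.3, -0.4, -1.7]
width: 0.0115
gripper_force: 60.0
```

```bash
python3 -m creep '[[[0,-0.4,-0.4,0.05,0,0,0],[0,-0.8,-0.8,0.05,0,0,0],[0,-1.1,-1.1,0.05,0,0,0],[0,-1.2,-1.3,0.05,0,0,0],[0,-1.2,-1.4,0.05,0,0,0],[0,-1.2,-1.5,0.05,0,0,0],[0,-1.2,-1.5,0.05,0,0,0]]]'
```

```text
t: 7.68
eef_pos: [0.5872, 0.2194, 0.0441]
ee_rot: [3.14, -0.0, -1.351]
force: [-8.1, -0.7, 11.1]
width: 0.0116
gripper_force: 60.0
```

```bash
python3 -m creep '[[[0,-0.1,-0.03,0,0,0,0],[0,-0.2,-0.03,0,0,0,0],[0,-0.3,-0.03,0,0,0,0],[0,-0.4,-0.03,0,0,0,0],[0,-0.4,-0.03,0,0,0,0],[0,-0.4,-0.03,0,0,0,0]]]'
```

```text
t: 8.43
eef_pos: [0.5867, 0.2215, 0.0441]
ee_rot: [3.139, -0.002, -1.351]
force: [-5.4, -8.4, 12.1]
width: 0.0117
gripper_force: 60.0
```

```bash
python3 -m creep '[[[0,-0.1,-0.1,0,0,0,0],[0,-0.2,-0.15,0,0,0,0],[0,-0.2,-0.15,-0.02,0,0,0],[0,-0.2,-0.15,-0.02,0,0,0]]]'
python3 - <<'E'
from h import *
p=camera_params("wrist");w=grab_frame("wrist");t=grab_frame("top");s=grab_frame("side")
a=cv2.resize(t[185:275,120:240],None,fx=4,fy=4,interpolation=2);b=cv2.resize(s[130:230,220:320],(400,360),interpolation=2)
c=cv2.resize(w[60:300,180:500],(480,240))
cv2.imwrite("pics/e1.png",np.hstack([cv2.resize(a,(400,360)),b]));cv2.imwrite("pics/w3.png",w)
E
```

```text
t: 8.93
eef_pos: [0.5866, 0.2223, 0.0441]
ee_rot: [3.137, -0.004, -1.351]
force: [-6.8, -12.8, 15.3]
width: 0.0117
gripper_force: 60.0
```

View pics/e1.png

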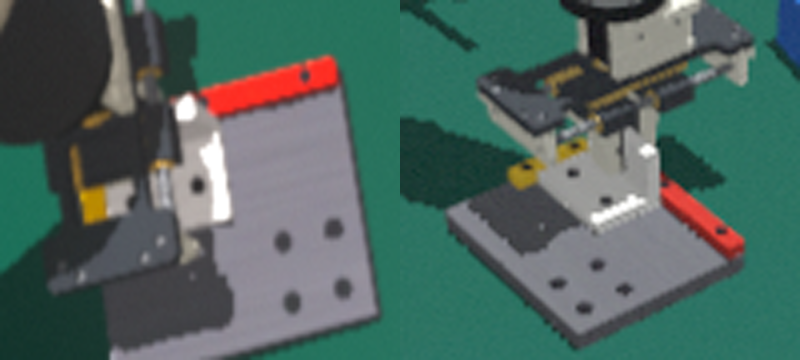

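View pics/w3.png

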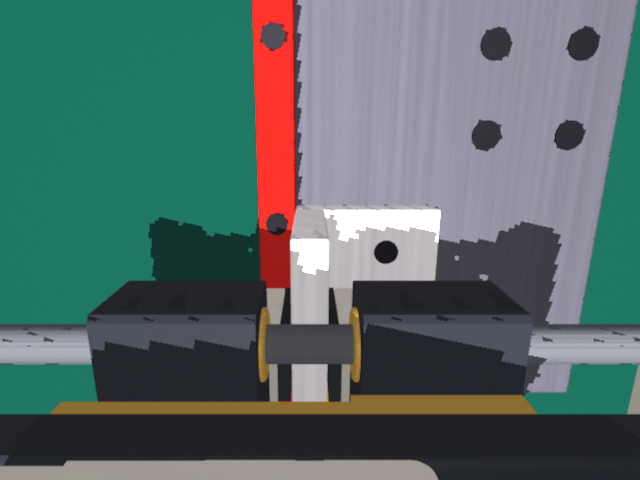

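The top/side crops and wrist view show the bracket in the corner, flat, its back on the red fence, with no slip in the hand. To check the force on yellow isn't just bed friction, I'll ease the down-push and add a little y push.

```bash
python3 -m creep '[[[0,-0.05,0,-0.03,0,0,0],[0,-0.1,0,-0.05,0,0,0],[0,-0.1,0,-0.06,0,0,0],[0,-0.1,0,-0.06,0,0,0],[0,-0.1,0,-0.06,0,0,0]]]'; python3 -c "
from h import *
s=get_state();R=s['force'];c,d=np.cos(.2195),np.sin(.2195);print('fix x,y,z',R[0]*c+R[1]*d,-R[0]*d+R[1]*c,R[2],s['moment'],s['eef_pos'],s['ee_rot'])"
```

```text
t: 9.7
eef_pos: [0.5865, 0.2228, 0.0442]
ee_rot: [3.136, -0.004, -1.352]
force: [-4.8, -15.5, 10.7]
width: 0.0119
gripper_force: 60.0
fix x,y,z -8.099456985249642 -14.102700872927429 10.712405285268673 [-5.03605865  1.95739498  0.06450008] [0.58649985 0.22282535 0.04415344] [ 3.13608895 -0.00433882 -1.35151711]
```

Run:
```python
from h import *
w=grab_frame("wrist");a=cv2.imread("pics/w2.png")
g=lambda f:cv2.cvtColor(f,6).astype(np.float32)
for n,(r0,r1,c0,c1) in(("wall end",(225,255,295,325)),("foot end",(195,225,340,430)),("hole",(235,270,365,410))):
    print(n,cv2.phaseCorrelate(g(a)[r0:r1,c0:c1].copy(),g(w)[r0:r1,c0:c1].copy()))
print(get_state()["eef_pos"],get_state()["force"],get_state()["t"])
```

```text
wall end ((5.466789503001799, 16.781085823754708), 0.0969716285334693)
foot end ((9.127099969766014, -1.1029015961926767), 0.05484414807072392)
hole ((0.741800059527904, -0.16541126360140979), 0.9250122114464089)
[0.58648376 0.2228397  0.04415537] [ -4.56558641 -14.70539976  10.43056729] 9.75
```

```bash
python3 -c "
from station import *
print(job_done())"
```

```text
the job is handed in; nothing more can be done
None
```

I handed the job in with the large silver bracket still gripped at 60 N and pressed into the fixture corner, with about 8 N of push toward the red fence and 14 N toward the yellow (friction included); the images show it flat and square with its heel within about 1–2 mm of the corner point, but no verdict came back.

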